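# Unstack the supply delivery

### The job

A delivery stands on the cart in two piles, a bottle on top of a carton in each. Take the piles apart and set each thing upright in its own place, flat on the floor inside the rim: the blue carton in the blue rectangular tray and the green carton in the green rectangular tray, each lying the long way of its tray; the blue-capped bottle in the blue round dish and the brown bottle in the black round dish. Set things down rather than dropping them, tip nothing over, and leave the steel bowl and the forceps where they are.

Things in the scene. Friction and masses are not known exactly. Their poses are not given: they have to be found in the camera images.
- pad_box: blue printed carton, 58 (its x) x 88 (its y) x 62 (z) mm, loose, about 0.15 kg, one bottle standing on it at the start. Origin: centre of the underside; z up. Grasp it across the 58 mm sides
- green_carton: plain green carton with two white stickers on its top, 58 (its x) x 88 (its y) x 62 (z) mm, loose, about 0.15 kg, one bottle standing on it at the start. Origin: centre of the underside; z up. Grasp it across the 58 mm sides
- saline_bottle: white bottle with a blue cap and blue band, round body 45 mm in diameter up to 63 mm, cap 25 mm in diameter, 80 mm high in all, about 0.11 kg; it starts on top of one of the cartons. Origin: centre of the underside; z up along the bottle
- iodine_bottle: brown bottle with a black cap and white label, round body 52 mm in diameter up to 70 mm (shoulder rounded), cap 29 mm in diameter, 90 mm high in all, about 0.11 kg; it starts on top of the other carton. Origin: centre of the underside; z up along the bottle
- blue_tray: fixed shallow blue plastic tray, 84 (its x) x 114 (its y) mm outside, inside 76 x 106 mm; floor 3 mm thick, rim 4 mm wide and 8 mm high (5 mm above the floor). Origin: centre of the underside, on the worktop. Place of the blue carton, whose long side goes along the long side (y) of the tray
- green_tray: fixed shallow green plastic tray, 84 (its x) x 114 (its y) mm outside, inside 76 x 106 mm; floor 3 mm thick, rim 4 mm wide and 8 mm high (5 mm above the floor). Origin: centre of the underside, on the worktop. Place of the green carton, whose long side goes along the long side (y) of the tray
- blue_dish: fixed shallow round blue plastic dish, outside diameter 78 mm, inside diameter 70 mm; floor 3 mm thick, rim 4 mm wide and 8 mm high (5 mm above the floor). Origin: centre of the underside, on the worktop; z up. Place of the blue-capped bottle
- black_dish: fixed shallow round black plastic dish, outside diameter 78 mm, inside diameter 70 mm; floor 3 mm thick, rim 4 mm wide and 8 mm high (5 mm above the floor). Origin: centre of the underside, on the worktop; z up. Place of the brown bottle
- gallipot: empty steel bowl, 98 mm across, 36 mm high, loose; to be left alone. Origin: centre of the underside
- forceps: steel forceps lying on the worktop between the piles, 15 (its x) x 124 (its y) x 8 mm, loose; to be left alone. Origin: centre of the underside
Not all that is in view belongs to the job. Leave any yellow look-alike of the iodine_bottle alone.

How it is judged:
By the outcome, as a careful person would: the job done as asked, in the order asked, and still so for the second after the job is handed in, with the robot touching nothing.
It also fails if it takes over 96 s, if anything falls off the work surface, if the arm or the gripper's body presses on something with over 40 N, if the wrist force passes 120 N, or if a joint passes its speed limit or range.

### The arm

A 6-joint arm with a two-finger parallel gripper is mounted at the origin on a cart in front of the work surface, level with it; the furniture and walls round the work are solid. World frame = base frame: x ahead of the robot, y to its left, z up, the work surface at z = 0. Lengths are in mm, angles in rad, forces in N, time in s.
With the tool pointing down it reaches from about 275 to 1000 mm from the base axis. Payload 8.4 kg.
Tool frame: the origin (TCP) lies between the finger pads; the fingertips stand 17 mm ahead of it and the grasp point (between the pads) lies 2 mm behind it (r.tcp_to_tips is the distance from the TCP to the fingertips, in mm); z points along the fingers, y is the line along which they close (so a half turn about z gives the same grasp; the last joint's range is limited). The gripper opens to 85 mm and grips with 20 to 120 N. Pads are 22 mm wide; open, the fingers measure 114 mm over their backs; the gripper's body (76 mm by 85 mm) begins 54 mm behind the grasp point. The pads swing forward as they close: fully open they stand 13 mm farther back than shut.
Start: joints at [1.2, 0.353, 1.633, -0, 1.155, -0.002], TCP at [225.309, 582.978, 248.281] pointing down, gripper open.
Joint ranges: [-2.63, 2.63], [-0.92, 2.1], [0.06, 2.66], [-1.3, 4.44], [0, 2.69], [-3.02, 3.02]. Speed limits (rad/s): [2.22, 2.22, 2.79, 3.14, 3.14, 3.14].

### API

Orientations are given as [roll, pitch, yaw] about the fixed x, y, z axes, in that order (R = Rz(yaw) Ry(pitch) Rx(roll)).
In Python, from rig import r gives the robot as it stands. The module is installed in compiled form; this text tells all that it offers.
- The arm moves only by the tool apply_moves, never from a script. Its argument "series" is text: rows parted by semicolons, each of 7 numbers parted by spaces: the shift along the tool's x, y, z in cm, then the turn, a rotation vector about the tool's x, y, z in rad, then the gripper's target within -1 to 1 (shut at 1, half-way at 0, fully open at -1). In form: tx ty tz rx ry rz fingers; .... A call has exactly 10 rows; each row shifts and turns the commanded pose from where the row before left it, along the tool's axes as they then stand; what a row does not reach is not made up. A row lasts 1/12 s, in which the tool goes at most 41.7 mm and 7.16 degrees, less where a joint would pass 70% of its speed; a pose out of reach is approached as far as the arm can. A call with a gripper value outside its range is refused whole. The fingers move at their own pace and stop on an object; "squeeze" is the grip in N (left out, the last holds). Time passes only in rows, so rows that do not move let the fingers close, or fill a call up. It gives the time, the measured TCP pose, the force and the opening at its end, in the units of the state.
- r.sense(): the state, without advancing time (a new reading comes with each control period).
- r.grab_frame(name): name is "scene" or "top"; returns the picture (384x512x3 uint8, blue, green, red); there is no depth.
- r.camera_info(name): a dict with "K" (3x3 intrinsics, pixels), "extrinsics" (4x4, takes a point from camera to world coordinates). Camera axes: x right, y down, z forward; pixel columns grow to the right and rows downward; lengths in mm; the calibration is good to about 2 mm. A picture is of the moment at which its call begins. camera_info takes no time and is no camera call.
- r.sign_off(): hands the job in, once; it reports no verdict.
The state is a dict: "clock": time; "qpos": joint angles; "qvel": joint speeds; "joint_efforts": joint torques, N m; "eef_pos": TCP position; "tcp_rot": TCP orientation; "contact_force": force on the tool from outside, world axes, zero at the start; "wrist_torque": the same for the moment, N m; "opening": opening from 0.0 (shut) to 1.0 (fully open).
Only numpy, scipy, OpenCV 4.12 (cv2) and the standard library are available. Lean on these libraries where they do the work, as an engineer would, in place of code of your own. Each camera call takes 0.05 s, during which the arm holds its last target. There are 200 camera calls.

## Working session

There is one attempt and no reset: what is moved stays moved. The work goes in short steps, Python scripts to look and compute and a tool call to move; the robot and the scene stay as the last step left them, time stands still between calls to the robot, and variables do not carry over. Pictures are saved under pics/ and viewed, on a budget of 14 in all, crops included, one or two more only if the job needs it, and the job is handed in when it is done.

Besides the shell and the picture viewer there is one more tool, called after "Call:" by a JSON object that holds its "name" and its "arguments", one argument or row to a line. apply_moves: Moves the arm, as the interface text tells. Its arguments: {"type":"object","properties":{"series":{"type":"string"},"squeeze":{"type":"number"}},"required":["series"]}

```bash
mkdir -p pics; python3 - <<'E'
from rig import r
import cv2
for n in("scene","top"):
    im=r.grab_frame(n); cv2.imwrite(f"pics/{n}0.png",cv2.resize(im,(800,600),interpolation=cv2.INTER_CUBIC))
    c=r.camera_info(n); print(n,c["K"],c["extrinsics"])
print(r.sense(), r.tcp_to_tips)
E
```

```text
scene [[439.56809165   0.         258.69071311]
 [  0.         439.56809165 184.82237305]
 [  0.           0.           1.        ]] [[-8.06699767e-01 -2.45193878e-01  5.37694568e-01 -1.24096865e+02]
 [-5.90957297e-01  3.38131414e-01 -7.32418337e-01  9.17705304e+02]
 [-2.22693237e-03 -9.08596230e-01 -4.17669644e-01  5.58426303e+02]
 [ 0.00000000e+00  0.00000000e+00  0.00000000e+00  1.00000000e+00]]
top [[347.94652636   0.         254.26083901]
 [  0.         347.94652636 189.43265327]
 [  0.           0.           1.        ]] [[-5.97054791e-03 -9.81361495e-01  1.92078025e-01  3.18994278e+02]
 [-9.99981211e-01  6.12618450e-03  2.16400875e-04  3.44645684e+01]
 [-1.38907291e-03 -1.92073125e-01 -9.81379634e-01  1.01262881e+03]
 [ 0.00000000e+00  0.00000000e+00  0.00000000e+00  1.00000000e+00]]
{'clock': 0.1, 'qpos': array([ 1.19959589e+00,  3.53557377e-01,  1.63404357e+00,  5.45077197e-07,
        1.15517953e+00, -2.40459012e-03]), 'qvel': array([ 0.00096745, -0.00206326, -0.00253831, -0.00021223,  0.00053768,
       -0.00041594]), 'joint_efforts': array([ 4.89529994e-04, -6.06356907e+01, -3.42820323e+01,  5.94139487e-05,
        4.03144746e-03,  2.64214412e-05]), 'eef_pos': array([225.16915858, 582.6126351 , 247.65710093]), 'tcp_rot': array([-3.14040484e+00, -3.35461684e-06,  2.77279658e+00]), 'contact_force': array([ 0.27262979, -0.10038735, -0.63413794]), 'wrist_torque': array([ 0.06493018, -0.07200413,  0.01062298]), 'opening': 0.9954101286334097} 17.0
```

View pics/top0.png

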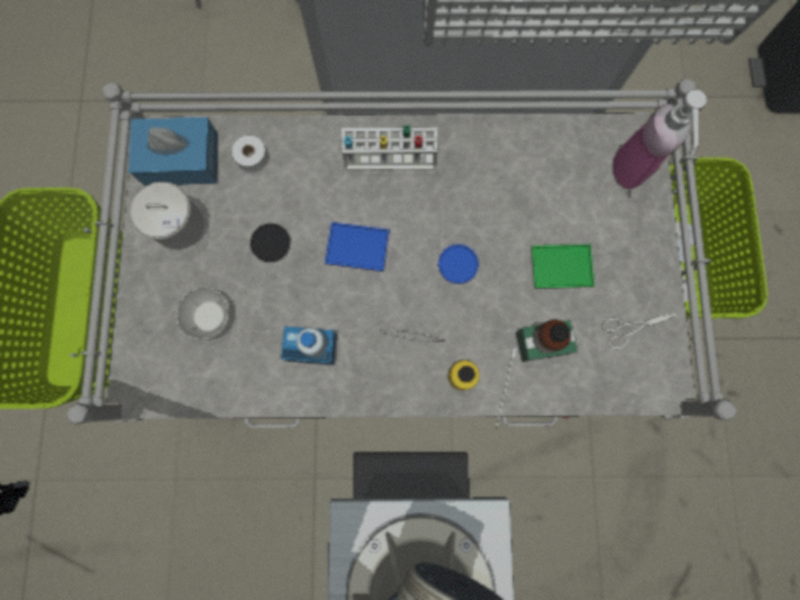

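View pics/scene0.png

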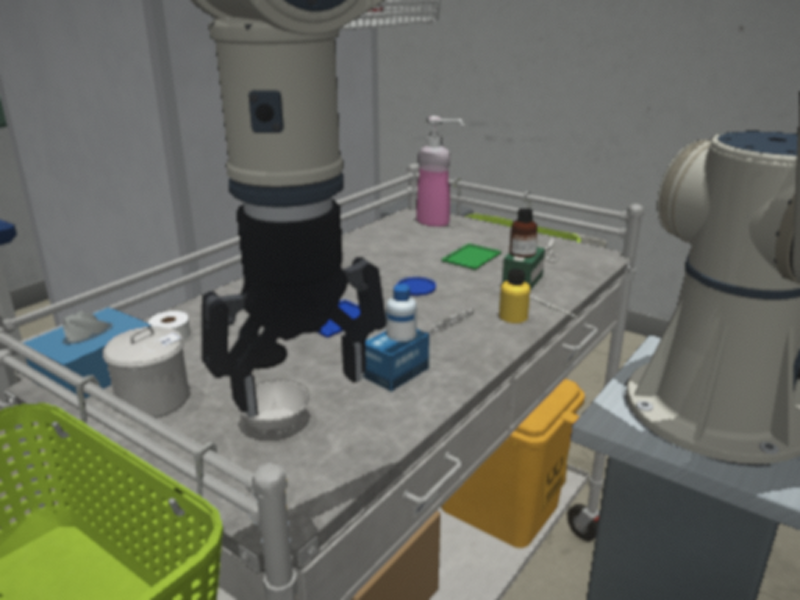

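The top view shows the blue pile at (309,344), the green pile at (546,340), the blue tray at (357,247), the blue dish at (458,264), the green tray at (562,267) and the black dish at (270,243). The yellow look-alike is at (464,375). The brown bottle is the one on the green carton at (553,335). I'll enlarge both piles to confirm this and measure them.

```bash
cat > h.py <<'E'
import numpy as np, cv2
from rig import r
def w(n,u,v,z):
    c=r.camera_info(n);K=np.array(c["K"]);E=np.array(c["extrinsics"])
    d=E[:3,:3]@np.linalg.inv(K)@[u,v,1];p=E[:3,3];return (p+d*(z-p[2])/d[2])[:2]
def pix(n,P):
    c=r.camera_info(n);K=np.array(c["K"]);E=np.array(c["extrinsics"])
    q=K@(E[:3,:3].T@(np.array(P)-E[:3,3]));return q[:2]/q[2]
def crop(im,x,y,wd,ht,s):
    return cv2.resize(im[y:y+ht,x:x+wd],None,fx=s,fy=s,interpolation=cv2.INTER_CUBIC)
E
python3 - <<'E'
from h import *
im=r.grab_frame("top");cv2.imwrite("pics/t.png",im)
a=crop(im,170,200,50,40,8);b=crop(im,325,195,50,40,8)
cv2.imwrite("pics/piles.png",np.hstack([a,b]))
hsv=cv2.cvtColor(im,cv2.COLOR_BGR2HSV)
H,S,V=cv2.split(hsv)
M={"blue":((H>105)&(H<130)&(S>150)),"green":((H>50)&(H<80)&(S>150)),"black":(V<45)}
for k,m in M.items():
    n,l,s,c=cv2.connectedComponentsWithStats(m.astype(np.uint8))
    for i in range(1,n):
        x,y,a_,b_,A=s[i]
        if A>120 and 130<y<200:
            ct=cv2.findContours((l==i).astype(np.uint8),0,2)[0][0][:,0].astype(float)
            P=np.array([w("top",u,v,6) for u,v in ct]).astype(np.float32)
            print(k,s[i],c[i],w("top",*c[i],5),cv2.minAreaRect(P))
E
```

```text
blue [209 143  39  30 907] [228.04189636 157.55126792] [614.32400978 112.8926452 ] ((614.5150756835938, 112.88066101074219), (107.67340850830078, 78.72932434082031), 81.8340072631836)
blue [281 157  24  24 445] [292.81797753 168.51910112] [579.11277147 -80.80443809] ((579.1712646484375, -79.81546020507812), (68.71888732910156, 70.92293548583984), 88.81231689453125)
green [341 157  38  27 879] [359.65756542 169.93287827] [ 573.50435012 -279.98686422] ((573.2888793945312, -279.5414123535156), (77.042724609375, 107.2479476928711), 1.68049156665802)
```

View pics/piles.png

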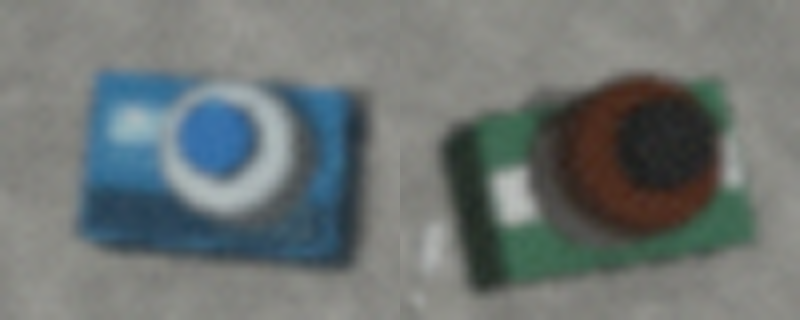

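The crop confirms it: the blue carton carries the blue-capped bottle (cap at about (215,138)), and the green carton carries the brown bottle with a black cap (668,145). Next I'll fit the carton silhouettes.

```bash
cat > fit.py <<'E'
from h import *
from scipy.optimize import minimize
def boxpts(x,y,a,L,W,z0,z1):
    c,s=np.cos(a),np.sin(a)
    return [(x+c*i*W/2-s*j*L/2,y+s*i*W/2+c*j*L/2,z) for i in(-1,1) for j in(-1,1) for z in(z0,z1)]
def cyl(x,y,rad,z0,z1):
    return [(x+rad*np.cos(t),y+rad*np.sin(t),z) for t in np.linspace(0,6.28,24) for z in(z0,z1)]
def sil(groups,n="top",S=4):
    m=np.zeros((384*S,512*S),np.uint8)
    for g in groups:
        q=np.array([pix(n,p) for p in g]);q=(q+.5)*S-.5
        cv2.fillConvexPoly(m,cv2.convexHull(q.astype(np.float32)).round().astype(np.int32),255)
    return cv2.resize(m,(512,384),interpolation=cv2.INTER_AREA)/255.
def fit(mask,model,p0,roi,steps):
    x,y,wd,ht=roi;sl=np.s_[y:y+ht,x:x+wd]
    f=lambda p:np.abs(sil(model(p))[sl]-mask[sl]).sum()
    p0=np.array(p0,float);sx=np.vstack([p0]+[p0+np.eye(len(p0))[i]*steps[i] for i in range(len(p0))])
    o=minimize(f,p0,method="Nelder-Mead",options=dict(initial_simplex=sx,maxiter=150));return o.x,o.fun
E
python3 - <<'E'
from fit import *
im=cv2.imread("pics/t.png");H,S,V=cv2.split(cv2.cvtColor(im,cv2.COLOR_BGR2HSV))
sal=w("top",196.4,216.8,142);iod=w("top",358.06,212.7,152);print("caps",sal,iod)
print("V black",V[155,172],S[155,172],"bg",V[170,190],S[170,190])
ms=((S>90)).astype(float)
print("blue tray",fit(ms,lambda p:[boxpts(*p,114,84,0,8)],[614,113,-.1],(200,135,58,46),[6,6,.1]))
print("green tray",fit(ms,lambda p:[boxpts(*p,114,84,0,8)],[573,-280,.0],(332,150,58,44),[6,6,.1]))
print("blue dish",fit(ms,lambda p:[cyl(*p,39,0,8)],[579,-80],(275,150,38,38),[6,6]))
mb=(V<(int(V[155,172])+int(V[170,190]))/2).astype(float)
print("black dish",fit(mb,lambda p:[cyl(*p,39,0,8)],[620,280],(155,138,36,36),[6,6]))
# cartons incl. bottles, foreground = saturated or dark or bright
for nm,(bx,by),rad,h,roi,a in(("blue",sal,22.5,63,(172,202,48,38),-.1),("green",iod,26,70,(329,200,44,38),.15)):
    bg=np.median(V[roi[1]-6:roi[1]],axis=None)
    fg=((S>70)|(V<60)|(V>180)).astype(float)
    fg=cv2.morphologyEx(fg,cv2.MORPH_CLOSE,np.ones((7,7)))
    cv2.imwrite(f"pics/m_{nm}.png",fg*255)
    print(nm,bg,fit(fg,lambda p:[boxpts(*p,88,58,0,62),cyl(bx,by,rad,62,62+h)],[bx,by,a],roi,[8,8,.1]))
E
```

```text
caps [420.26450551 180.39503083] [ 426.8696999  -223.11510898]
V black 44 23 bg 126 8
blue tray (array([ 6.15699919e+02,  1.12573844e+02, -1.42736333e-01]), np.float64(56.36862745098039))
green tray (array([ 5.74829304e+02, -2.80350051e+02,  1.36502629e-02]), np.float64(83.3529411764706))Traceback (most recent call last):
  File "<stdin>", line 8, in <module>
  File "fit.py", line 18, in fit
    o=minimize(f,p0,method="Nelder-Mead",options=dict(initial_simplex=sx,maxiter=150));return o.x,o.fun
    res = _minimize_neldermead(fun, x0, args, callback, bounds=bounds,
                               **options)
    fxr = func(xr)
    fx = function(np.copy(x), *(wrapper_args + args))
  File "fit.py", line 16, in <lambda>
    f=lambda p:np.abs(sil(model(p))[sl]-mask[sl]).sum()
                      ~~~^^^^^^^^^^
  File "fit.py", line 11, in sil
    q=np.array([pix(n,p) for p in g]);q=(q+.5)*S-.5
                ~~~^^^^^
  File "h.py", line 7, in pix
    c=r.camera_info(n);K=np.array(c["K"]);E=np.array(c["extrinsics"])
ValueError: time passes only in moves, steps and waits
```

```bash
sed -i 's/^from rig import r/from rig import r\nCI={n:r.camera_info(n) for n in("scene","top")}/; s/c=r.camera_info(n)/c=CI[n]/' h.py
cat > m.py <<'E'
from fit import *
im=cv2.imread("pics/t.png");H,S,V=cv2.split(cv2.cvtColor(im,cv2.COLOR_BGR2HSV))
sal=w("top",196.4,216.8,142);iod=w("top",358.06,212.7,152)
ms=((S>90)).astype(float)
print("blue dish",fit(ms,lambda p:[cyl(*p,39,0,8)],[579,-80],(275,150,38,38),[6,6]))
mb=(V<85).astype(float)
print("black dish",fit(mb,lambda p:[cyl(*p,39,0,8)],[620,280],(155,138,36,36),[6,6]))
ov=[]
for nm,(bx,by),rad,h,roi,a in(("blue",sal,22.5,63,(172,202,48,38),-.1),("green",iod,26,70,(329,200,44,38),.15)):
    fg=((S>70)|(V<60)|(V>180)).astype(float)
    fg=cv2.morphologyEx(fg,cv2.MORPH_CLOSE,np.ones((7,7)))
    p,e=fit(fg,lambda p:[boxpts(*p,88,58,0,62),cyl(bx,by,rad,62,62+h)],[bx,by,a],roi,[8,8,.1]);print(nm,p,e)
    x,y=roi[:2];c=crop(im,x-2,y-4,50,46,8)
    for z in(0,62):
        g=boxpts(*p,88,58,z,z)[::2];g=[g[i] for i in(0,1,3,2)]
        q=np.array([(pix("top",k)-[x-2,y-4]+.5)*8-.5 for k in g]);cv2.polylines(c,[q.round().astype(np.int32)],True,(0,0,255) if z else (0,255,255),1)
    for z,rr in((62,rad),(62+h,rad),(72+h+10,12.5)):
        q=np.array([(pix("top",k)-[x-2,y-4]+.5)*8-.5 for k in cyl(bx,by,rr,z,z)[::2]]);cv2.polylines(c,[q.round().astype(np.int32)],True,(255,255,255),1)
    ov.append(c)
cv2.imwrite("pics/ov.png",np.hstack(ov))
E
python3 m.py
```

```text
blue dish (array([580.12939453, -81.46777344]), np.float64(36.45490196078431))
black dish (array([623.30303955, 280.16955566]), np.float64(34.53333333333333))
blue [ 4.21971733e+02  1.94333502e+02 -1.00525759e-01] 94.54117647058823
green [ 4.27201739e+02 -2.31246151e+02  2.35180396e-01] 136.21176470588236
```

View pics/ov.png

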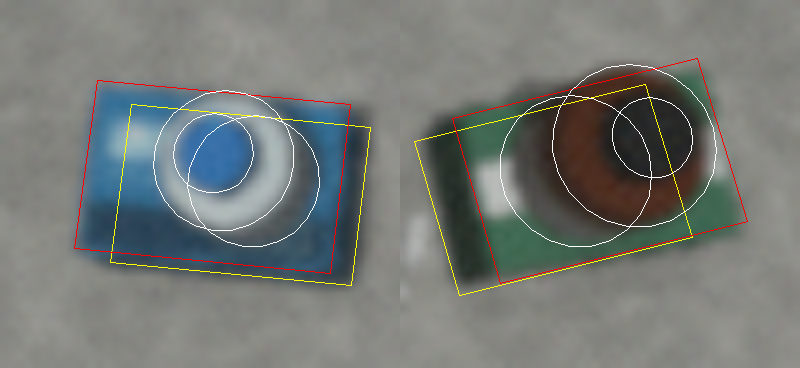

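```bash
cat > plan.py <<'E'
# usage: plan.py x y z yaw rows  -> per-row tool shift (cm) and rz
import sys,numpy as np
from rig import r
x,y,z,yaw,n=map(float,sys.argv[1:]);n=int(n)
s=r.sense();p=s["eef_pos"];a=s["tcp_rot"]
d=(yaw-a[2]+np.pi)%(2*np.pi)-np.pi
D=np.array([x,y,z])-p
T=sum(np.array([[np.cos(t),np.sin(t)],[np.sin(t),-np.cos(t)]]) for t in a[2]+d/n*np.arange(n))
t=np.linalg.solve(T,D[:2])/10
print("at",p.round(1),a.round(3),"op",round(s["opening"],3),"F",s["contact_force"].round(1),"q",s["qpos"].round(2),"clk",round(s["clock"],2))
print("rows",n,"t",t.round(2),"tz",round(-D[2]/n/10,3),"rz",round(-d/n,4),"tot",(t*n).round(2),round(-D[2]/10,2))
E
python3 plan.py 420 181 230 1.5 14
```

```text
at [225.2 582.7 247.7] [-3.141 -0.     2.773] op 0.998 F [-0.3  0.5 -1.3] q [ 1.2   0.35  1.63  0.    1.16 -0.  ] clk 0.15
rows 14 t [-3.37 -0.54] tz 0.127 rz 0.0909 tot [-47.18  -7.59] 1.77
```

Call:
{"name": "apply_moves", "arguments": {
  "series": "-3.37 -0.54 0.13 0 0 0.09 -1;-3.37 -0.54 0.13 0 0 0.09 -1;-3.37 -0.54 0.13 0 0 0.09 -1;-3.37 -0.54 0.13 0 0 0.09 -1;-3.37 -0.54 0.13 0 0 0.09 -1;-3.37 -0.54 0.13 0 0 0.09 -1;-3.37 -0.54 0.13 0 0 0.09 -1;-3.37 -0.54 0.13 0 0 0.09 -1;-3.37 -0.54 0.13 0 0 0.09 -1;-3.37 -0.54 0.13 0 0 0.09 -1",
  "squeeze": 35
}}

```text
clock: 0.98
eef_pos: [422.6, 316.4, 235.0]
tcp_rot: [3.141, 0.0, 1.868]
contact_force: [0.3, -0.6, -0.3]
opening: 1.002
```

```bash
python3 plan.py 420 181 230 1.5 7
```

```text
at [422.6 316.4 235. ] [3.141 0.    1.868] op 1.002 F [ 0.3 -0.6 -0.3] q [ 0.64  0.22  1.85 -0.    1.07  0.34] clk 0.98
rows 7 t [-1.92 -0.31] tz 0.072 rz 0.0526 tot [-13.44  -2.15] 0.5
```

Call:
{"name": "apply_moves", "arguments": {
  "series": "-1.92 -0.31 0.07 0 0 0.053 -1;-1.92 -0.31 0.07 0 0 0.053 -1;-1.92 -0.31 0.07 0 0 0.053 -1;-1.92 -0.31 0.07 0 0 0.053 -1;-1.92 -0.31 0.07 0 0 0.053 -1;-1.92 -0.31 0.07 0 0 0.053 -1;-1.92 -0.31 0.07 0 0 0.053 -1;0 0 0 0 0 0 -1;0 0 0 0 0 0 -1;0 0 0 0 0 0 -1"
}}

```text
clock: 1.82
eef_pos: [419.9, 182.9, 230.5]
tcp_rot: [3.141, -0.0, 1.502]
contact_force: [-0.1, 0.9, -0.4]
opening: 1.004
```

```bash
python3 plan.py 420 181 96 1.48 10; python3 - <<'E'
from h import *
im=r.grab_frame("scene")
c=crop(im,200,120,110,140,5)
for x,y,z in[(420,181,62),(420,181,125),(420,181,142),(420,181,230)]:
    q=(pix("scene",(x,y,z))-[200,120]+.5)*5;cv2.circle(c,tuple(int(k) for k in q),4,(0,0,255),-1)
from fit import boxpts
for g in boxpts(420,194,-.088,88,58,0,62):
    q=(pix("scene",g)-[200,120]+.5)*5;cv2.circle(c,tuple(int(k) for k in q),4,(0,255,255),-1)
cv2.imwrite("pics/s1.png",c[:600])
E
```

```text
at [419.9 182.9 230.5] [ 3.141 -0.     1.502] op 1.004 F [-0.1  0.9 -0.4] q [0.41 0.11 2.   0.   1.03 0.48] clk 1.82
rows 10 t [-0.02  0.  ] tz 1.345 rz 0.0022 tot [-0.19  0.03] 13.45
```

View pics/s1.png

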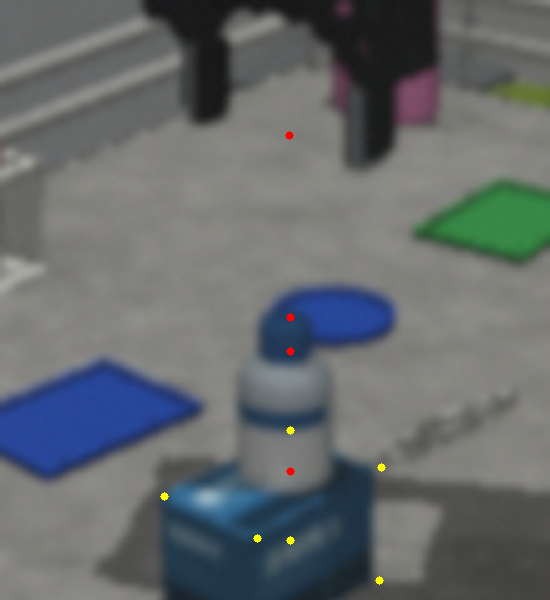

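The bottle axis is at x≈286 and the predicted axis at 290, about 1.5 mm apart. The carton corners agree as well, so I'm going down to grasp.

Call:
{"name": "apply_moves", "arguments": {
  "series": "0 0 2 0 0 0 -1;0 0 2 0 0 0 -1;0 0 2 0 0 0 -1;0 0 2 0 0 0 -1;0 0 2 0 0 0 -1;-0.1 0 1.4 0 0 0 -1;-0.1 0 1.2 0 0 0 -1;0 0 0.8 0 0 0 -1;0 0 0 0 0 0 -1;0 0 0 0 0 0 1"
}}

```text
clock: 2.7
eef_pos: [419.5, 181.0, 96.3]
tcp_rot: [-3.141, 0.0, 1.503]
contact_force: [-0.9, 0.5, 0.4]
opening: 0.887
```

Call:
{"name": "apply_moves", "arguments": {
  "series": "0 0 0 0 0 0 1;0 0 0 0 0 0 1;0 0 0 0 0 0 1;0 0 0 0 0 0 1;0 0 0 0 0 0 1;0 0 0 0 0 0 1;0 0 0 0 0 0 1;0 0 0 0 0 0 1;0 0 0 0 0 0 1;0 0 0 0 0 0 1"
}}

```text
clock: 3.53
eef_pos: [420.4, 180.9, 97.2]
tcp_rot: [3.14, -0.001, 1.502]
contact_force: [0.6, 0.5, 7.9]
opening: 0.517
```

Call:
{"name": "apply_moves", "arguments": {
  "series": "0 0 -0.3 0 0 0 1;0 0 -0.6 0 0 0 1;0 0 -1 0 0 0 1;0 0 -1.5 0 0 0 1;0 0 -1.5 0 0 0 1;0 0 -1.5 0 0 0 1;0 0 -1 0 0 0 1;0 0 -0.5 0 0 0 1;0 0 0 0 0 0 1;0 0 0 0 0 0 1"
}}

```text
clock: 4.37
eef_pos: [419.3, 180.5, 175.3]
tcp_rot: [3.142, -0.0, 1.502]
contact_force: [-1.0, -0.8, -1.7]
opening: 0.519
```

```bash
python3 plan.py 580 -81 175 1.5 15
```

```text
at [419.3 180.5 175.3] [ 3.142 -0.     1.502] op 0.519 F [-1.  -0.8 -1.7] q [0.4  0.18 2.05 0.   0.9  0.47] clk 4.37
rows 15 t [-1.66  1.19] tz 0.002 rz 0.0001 tot [-24.96  17.86] 0.03
```

Call:
{"name": "apply_moves", "arguments": {
  "series": "-0.8 0.57 0 0 0 0 1;-1.2 0.86 0 0 0 0 1;-1.7 1.22 0 0 0 0 1;-1.7 1.22 0 0 0 0 1;-1.7 1.22 0 0 0 0 1;-1.7 1.22 0 0 0 0 1;-1.7 1.22 0 0 0 0 1;-1.7 1.22 0 0 0 0 1;-1.7 1.22 0 0 0 0 1;-1.7 1.22 0 0 0 0 1"
}}

```text
clock: 5.2
eef_pos: [520.3, 15.5, 174.3]
tcp_rot: [-3.14, 0.0, 1.502]
contact_force: [-0.2, -0.0, -0.9]
opening: 0.521
```

Call:
{"name": "apply_moves", "arguments": {
  "series": "-1.7 1.22 0 0 0 0 1;-1.7 1.22 0 0 0 0 1;-1.7 1.22 0 0 0 0 1;-1.7 1.22 0 0 0 0 1;-1.3 0.92 0 0 0 0 1;-0.8 0.57 0.5 0 0 0 1;-0.46 0.3 1 0 0 0 1;0 0 1.5 0 0 0 1;0 0 1.5 0 0 0 1;0 0 1.5 0 0 0 1"
}}

```text
clock: 6.03
eef_pos: [579.5, -80.4, 113.5]
tcp_rot: [-3.14, -0.0, 1.502]
contact_force: [-0.6, 0.4, -0.7]
opening: 0.522
```

```bash
python3 plan.py 580 -81 42 1.5 1
```

```text
at [579.5 -80.4 113.5] [-3.14  -0.     1.502] op 0.522 F [-0.6  0.4 -0.7] q [-0.14  0.45  1.83  0.    0.86 -0.07] clk 6.03
rows 1 t [-0.06  0.06] tz 7.152 rz 0.0019 tot [-0.06  0.06] 7.15
```

Call:
{"name": "apply_moves", "arguments": {
  "series": "0 0 1.5 0 0 0 1;0 0 1.5 0 0 0 1;0 0 1.2 0 0 0 1;0 0 1 0 0 0 1;0 0 0.8 0 0 0 1;0 0 0.6 0 0 0 1;0 0 0.4 0 0 0 1;0 0 0.1 0 0 0 1;0 0 0 0 0 0 1;0 0 0 0 0 0 1"
}}

```text
clock: 6.87
eef_pos: [580.8, -80.8, 44.9]
tcp_rot: [3.141, 0.0, 1.502]
contact_force: [0.2, 0.6, -1.0]
opening: 0.515
```

Call:
{"name": "apply_moves", "arguments": {
  "series": "0 0 0.1 0 0 0 1;0 0 0.1 0 0 0 1;0 0 0.1 0 0 0 1;0 0 0 0 0 0 1;0 0 0 0 0 0 1;0 0 0 0 0 0 1;0 0 0 0 0 0 1;0 0 0 0 0 0 1;0 0 0 0 0 0 1;0 0 0 0 0 0 1"
}}

```text
clock: 7.7
eef_pos: [580.4, -80.8, 41.4]
tcp_rot: [3.142, 0.0, 1.502]
contact_force: [-0.9, -0.1, -2.0]
opening: 0.521
```

```bash
python3 plan.py 580 -81 38 1.5 1; python3 - <<'E'
from h import *
im=r.grab_frame("scene")
x,y=pix("scene",(580,-81,40)).astype(int);c=crop(im,x-40,y-40,80,70,7)
cv2.imwrite("pics/s2.png",c)
E
```

```text
at [580.4 -80.8  41.4] [3.142 0.    1.502] op 0.521 F [-0.9 -0.1 -2. ] q [-0.14  0.56  1.86 -0.    0.73 -0.07] clk 7.7
rows 1 t [-0.03 -0.04] tz 0.339 rz 0.0018 tot [-0.03 -0.04] 0.34
```

View pics/s2.png

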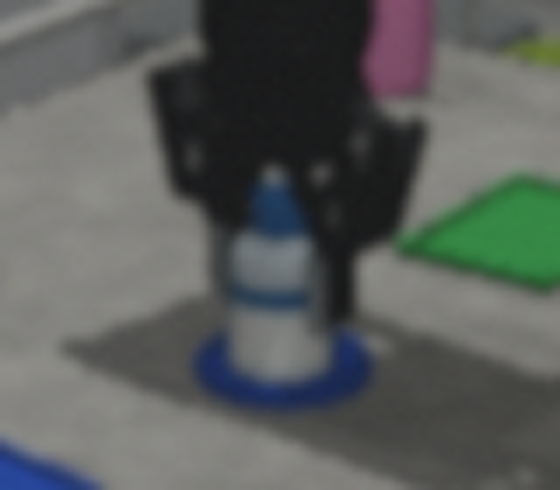

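The bottle is over the dish, well centred and just above the floor. I'll lower it the last few millimetres gently.

Call:
{"name": "apply_moves", "arguments": {
  "series": "0 0 0.1 0 0 0 1;0 0 0.1 0 0 0 1;0 0 0 0 0 0 1;0 0 0 0 0 0 1;0 0 0 0 0 0 1;0 0 0 0 0 0 1;0 0 0 0 0 0 1;0 0 0 0 0 0 1;0 0 0 0 0 0 1;0 0 0 0 0 0 1"
}}

```text
clock: 8.58
eef_pos: [580.4, -80.8, 39.4]
tcp_rot: [-3.142, 0.0, 1.502]
contact_force: [-0.2, 0.8, -1.0]
opening: 0.52
```

Call:
{"name": "apply_moves", "arguments": {
  "series": "0 0 0.1 0 0 0 1;0 0 0.1 0 0 0 1;0 0 0 0 0 0 1;0 0 0 0 0 0 1;0 0 0 0 0 0 1;0 0 0 0 0 0 1;0 0 0 0 0 0 1;0 0 0 0 0 0 1;0 0 0 0 0 0 1;0 0 0 0 0 0 1"
}}

```text
clock: 9.42
eef_pos: [580.6, -80.8, 38.2]
tcp_rot: [3.141, 0.0, 1.502]
contact_force: [-1.9, -0.1, 9.0]
opening: 0.514
```

Call:
{"name": "apply_moves", "arguments": {
  "series": "0 0 0 0 0 0 -0.4;0 0 0 0 0 0 -0.6;0 0 0 0 0 0 -1;0 0 0 0 0 0 -1;0 0 0 0 0 0 -1;0 0 0 0 0 0 -1;0 0 0 0 0 0 -1;0 0 0 0 0 0 -1;0 0 -0.5 0 0 0 -1;0 0 -1 0 0 0 -1"
}}

```text
clock: 10.25
eef_pos: [579.6, -80.6, 51.9]
tcp_rot: [-3.139, -0.0, 1.502]
contact_force: [0.5, 0.4, 0.0]
opening: 0.999
```

Call:
{"name": "apply_moves", "arguments": {
  "series": "0 0 -2 0 0 0 -1;0 0 -2 0 0 0 -1;0 0 -2.5 0 0 0 -1;0 0 -2.5 0 0 0 -1;0 0 -2.5 0 0 0 -1;0 0 -2.5 0 0 0 -1;0 0 -2.5 0 0 0 -1;0 0 -1.5 0 0 0 -1;0 0 -1 0 0 0 -1;0 0 0 0 0 0 -1"
}}

```text
clock: 11.08
eef_pos: [581.5, -80.9, 245.3]
tcp_rot: [3.137, 0.0, 1.502]
contact_force: [1.1, 0.1, 0.5]
opening: 0.997
```

```bash
python3 plan.py 427 -223 240 1.6 8
```

```text
at [581.5 -80.9 245.3] [3.137 0.    1.502] op 0.997 F [1.1 0.1 0.5] q [-0.14  0.3   1.72  0.    1.12 -0.07] clk 11.08
rows 8 t [-1.83 -1.88] tz 0.066 rz -0.0123 tot [-14.61 -15.08] 0.53
```

Call:
{"name": "apply_moves", "arguments": {
  "series": "-1.83 -1.88 0.05 0 0 -0.012 -1;-1.83 -1.88 0.05 0 0 -0.012 -1;-1.83 -1.88 0.05 0 0 -0.012 -1;-1.83 -1.88 0.05 0 0 -0.012 -1;-1.83 -1.88 0.05 0 0 -0.012 -1;-1.83 -1.88 0.05 0 0 -0.012 -1;-1.83 -1.88 0.05 0 0 -0.012 -1;-1.83 -1.88 0.05 0 0 -0.012 -1;0 0 0 0 0 0 -1;0 0 0 0 0 0 -1"
}}

```text
clock: 11.92
eef_pos: [425.0, -223.4, 237.6]
tcp_rot: [-3.14, -0.001, 1.595]
contact_force: [0.7, -0.4, 0.2]
opening: 0.998
```

```bash
python3 plan.py 427 -223 102 1.6 1; python3 - <<'E'
from h import *
from fit import boxpts
im=r.grab_frame("scene")
x,y=pix("scene",(427,-226,75)).astype(int);o=np.array([x-40,y-40]);c=crop(im,*o,80,70,8)
def dot(P,col):
    q=(pix("scene",P)-o+.5)*8;cv2.circle(c,tuple(int(k) for k in q),3,col,-1)
for z in(62,152,132):dot((427,-223,z),(0,0,255))
for g in boxpts(424.6,-229,.19,88,58,0,62):dot(g,(0,255,255))
i2=r.grab_frame("top");o=pix("top",(580,-81,40)).astype(int)-[20,35];d=crop(i2,*o,20,70,8)
d=crop(i2,o[0]+4,o[1]+14,32,70,8)
cv2.imwrite("pics/s3.png",c);cv2.imwrite("pics/t3.png",i2)
E
```

```text
at [ 425.  -223.4  237.6] [-3.140e+00 -1.000e-03  1.595e+00] op 0.998 F [ 0.7 -0.4  0.2] q [-0.49  0.14  1.94  0.    1.06 -0.51] clk 11.92
rows 1 t [0.03 0.2 ] tz 13.556 rz -0.0047 tot [0.03 0.2 ] 13.56
```

View pics/s3.png

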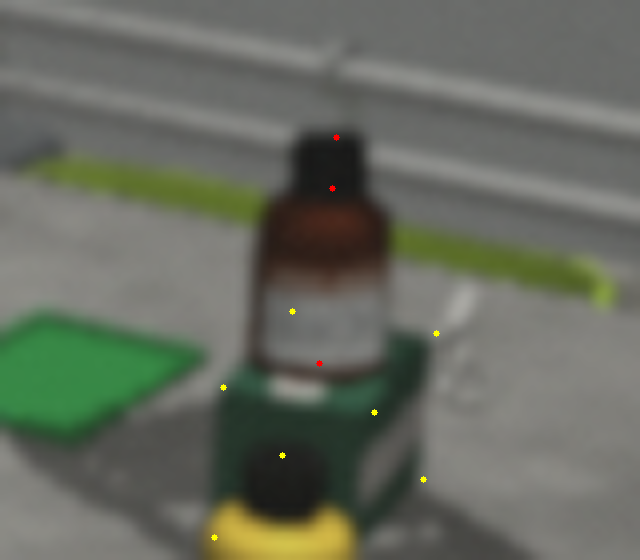

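The dots match the brown bottle (axis x≈320–333) and the green carton's corners. I'm going down to grasp it.

Call:
{"name": "apply_moves", "arguments": {
  "series": "0 0.2 2 0 0 0 -1;0 0 2 0 0 0 -1;0 0 2 0 0 0 -1;0 0 2 0 0 0 -1;0 0 2 0 0 0 -1;0 0 1.4 0 0 0 -1;0 0 1.2 0 0 0 -1;0 0 0.9 0 0 0 -1;0 0 0 0 0 0 -1;0 0 0 0 0 0 1"
}}

```text
clock: 12.85
eef_pos: [428.4, -222.4, 103.1]
tcp_rot: [-3.141, -0.001, 1.599]
contact_force: [-0.4, 0.2, -0.5]
opening: 0.884
```

Call:
{"name": "apply_moves", "arguments": {
  "series": "0 0 0 0 0 0 1;0 0 0 0 0 0 1;0 0 0 0 0 0 1;0 0 0 0 0 0 1;0 0 0 0 0 0 1;0 0 0 0 0 0 1;0 0 0 0 0 0 1;0 0 0 0 0 0 1;0 0 0 0 0 0 1;0 0 0 0 0 0 1"
}}

```text
clock: 13.68
eef_pos: [428.6, -223.1, 104.3]
tcp_rot: [3.14, 0.001, 1.598]
contact_force: [-1.0, 1.5, 6.8]
opening: 0.601
```

Call:
{"name": "apply_moves", "arguments": {
  "series": "0 0 -0.3 0 0 0 1;0 0 -0.6 0 0 0 1;0 0 -1 0 0 0 1;0 0 -1.5 0 0 0 1;0 0 -2 0 0 0 1;0 0 -2 0 0 0 1;0 0 -1.5 0 0 0 1;0 0 -0.8 0 0 0 1;0 0 0 0 0 0 1;0 0 0 0 0 0 1"
}}

```text
clock: 14.52
eef_pos: [428.2, -223.0, 200.7]
tcp_rot: [3.141, 0.0, 1.598]
contact_force: [-0.2, -0.4, -1.1]
opening: 0.599
```

```bash
python3 plan.py 623 280 200 1.6 20
```

```text
at [ 428.2 -223.   200.7] [3.141 0.    1.598] op 0.599 F [-0.2 -0.4 -1.1] q [-0.48  0.19  1.98 -0.    0.97 -0.51] clk 14.52
rows 20 t [2.49 1.04] tz 0.003 rz -0.0001 tot [49.73 20.88] 0.07
```

Call:
{"name": "apply_moves", "arguments": {
  "series": "1 0.42 0 0 0 0 1;2 0.84 0 0 0 0 1;3 1.26 0 0 0 0 1;3 1.26 0 0 0 0 1;3 1.26 0 0 0 0 1;3 1.26 0 0 0 0 1;3 1.26 0 0 0 0 1;3 1.26 0 0 0 0 1;3 1.26 0 0 0 0 1;3 1.26 0 0 0 0 1"
}}

```text
clock: 15.35
eef_pos: [533.7, 52.3, 199.1]
tcp_rot: [-3.139, 0.0, 1.598]
contact_force: [0.2, 0.7, -0.9]
opening: 0.602
```

Call:
{"name": "apply_moves", "arguments": {
  "series": "3 1.26 0 0 0 0 1;3 1.26 0 0 0 0 1;3 1.26 0 0 0 0 1;3 1.26 0 0 0 0 1;3 1.26 0 0 0 0 1;2.6 1.09 0 0 0 0 1;2.2 0.92 0 0 0 0 1;1.5 0.63 0 0 0 0 1;1 0.42 0.5 0 0 0 1;0.43 0.18 1 0 0 0 1"
}}

```text
clock: 16.18
eef_pos: [623.6, 281.8, 184.5]
tcp_rot: [3.141, -0.0, 1.599]
contact_force: [-0.5, 0.3, -1.0]
opening: 0.601
```

```bash
python3 plan.py 623 280 52 1.6 1
```

```text
at [623.6 281.8 184.5] [ 3.141 -0.     1.599] op 0.601 F [-0.5  0.3 -1. ] q [0.42 0.5  1.55 0.   1.09 0.39] clk 16.18
rows 1 t [-0.18 -0.07] tz 13.255 rz -0.001 tot [-0.18 -0.07] 13.25
```

Call:
{"name": "apply_moves", "arguments": {
  "series": "-0.1 -0.05 1.5 0 0 0 1;0 0 2 0 0 0 1;0 0 2 0 0 0 1;0 0 2 0 0 0 1;0 0 2 0 0 0 1;0 0 1.5 0 0 0 1;0 0 1 0 0 0 1;0 0 0.8 0 0 0 1;0 0 0.4 0 0 0 1;0 0 0 0 0 0 1"
}}

```text
clock: 17.02
eef_pos: [622.8, 278.6, 52.7]
tcp_rot: [-3.141, 0.0, 1.598]
contact_force: [-0.9, -1.0, -1.0]
opening: 0.6
```

```bash
python3 plan.py 623 280 45 1.6 1; python3 - <<'E'
from h import *
im=r.grab_frame("top")
a=pix("top",(623,280,30)).astype(int);b=pix("top",(580,-81,30)).astype(int)
A=crop(im,a[0]-25,a[1]-25,50,50,8);B=crop(im,b[0]-25,b[1]-25,50,50,8)
im=r.grab_frame("scene");a=pix("scene",(623,280,30)).astype(int)
cv2.imwrite("pics/s4.png",np.hstack([crop(im,a[0]-30,a[1]-25,50,50,8),B]))
E
```

```text
at [622.8 278.6  52.7] [-3.141  0.     1.598] op 0.6 F [-0.9 -1.  -1. ] q [ 0.42  0.65  1.63 -0.    0.86  0.39] clk 17.02
rows 1 t [0.14 0.03] tz 0.772 rz -0.0023 tot [0.14 0.03] 0.77
```

View pics/s4.png

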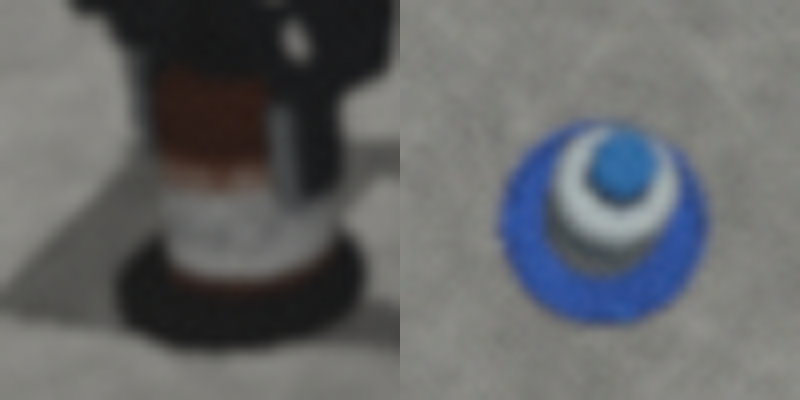

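The saline bottle stands centred in the blue dish. The brown bottle's base is centred over the black dish, within about 2 mm. I'll lower it.

Call:
{"name": "apply_moves", "arguments": {
  "series": "0.1 0 0.2 0 0 0 1;0 0 0.2 0 0 0 1;0 0 0.1 0 0 0 1;0 0 0.1 0 0 0 1;0 0 0 0 0 0 1;0 0 0 0 0 0 1;0 0 0 0 0 0 1;0 0 0 0 0 0 1;0 0 0 0 0 0 1;0 0 0 0 0 0 1"
}}

```text
clock: 17.95
eef_pos: [623.0, 279.8, 47.4]
tcp_rot: [3.142, -0.0, 1.598]
contact_force: [-0.5, -0.1, -1.4]
opening: 0.6
```

Call:
{"name": "apply_moves", "arguments": {
  "series": "0 0 0.1 0 0 0 1;0 0 0.1 0 0 0 1;0 0 0 0 0 0 1;0 0 0 0 0 0 1;0 0 0 0 0 0 1;0 0 0 0 0 0 1;0 0 0 0 0 0 1;0 0 0 0 0 0 1;0 0 0 0 0 0 1;0 0 0 0 0 0 1"
}}

```text
clock: 18.78
eef_pos: [623.0, 279.8, 45.4]
tcp_rot: [3.141, -0.0, 1.598]
contact_force: [0.8, -1.0, -1.0]
opening: 0.601
```

Call:
{"name": "apply_moves", "arguments": {
  "series": "0 0 0.1 0 0 0 1;0 0 0 0 0 0 1;0 0 0 0 0 0 1;0 0 0 0 0 0 1;0 0 0 0 0 0 1;0 0 0 0 0 0 1;0 0 0 0 0 0 1;0 0 0 0 0 0 1;0 0 0 0 0 0 1;0 0 0 0 0 0 1"
}}

```text
clock: 19.62
eef_pos: [623.0, 279.8, 45.3]
tcp_rot: [3.141, -0.0, 1.598]
contact_force: [-3.4, -1.3, 7.7]
opening: 0.601
```

In contact, so I'll release and retreat.

Call:
{"name": "apply_moves", "arguments": {
  "series": "0 0 0 0 0 0 -0.5;0 0 0 0 0 0 -0.7;0 0 0 0 0 0 -1;0 0 0 0 0 0 -1;0 0 0 0 0 0 -1;0 0 0 0 0 0 -1;0 0 0 0 0 0 -1;0 0 0 0 0 0 -1;0 0 -0.5 0 0 0 -1;0 0 -1 0 0 0 -1"
}}

```text
clock: 20.45
eef_pos: [622.1, 279.4, 58.7]
tcp_rot: [-3.139, 0.001, 1.598]
contact_force: [0.0, 0.1, -0.3]
opening: 1.002
```

Call:
{"name": "apply_moves", "arguments": {
  "series": "0 0 -2 0 0 0 -1;0 0 -2 0 0 0 -1;0 0 -2 0 0 0 -1;0 0 -2 0 0 0 -1;0 0 -2 0 0 0 -1;0 0 -1.5 0 0 0 -1;0 0 -1 0 0 0 -1;0 0 -0.5 0 0 0 -1;0 0 0 0 0 0 -1;0 0 0 0 0 0 -1"
}}

```text
clock: 21.28
eef_pos: [622.7, 279.7, 189.0]
tcp_rot: [-3.141, 0.0, 1.598]
contact_force: [-0.3, 0.6, -0.0]
opening: 1.002
```

```bash
cat > m2.py <<'E'
from fit import *
im=r.grab_frame("top");cv2.imwrite("pics/t5.png",im);H,S,V=cv2.split(cv2.cvtColor(im,cv2.COLOR_BGR2HSV))
ov=[]
for nm,p0,roi in(("blue",(420,194,-.09),(172,202,48,38)),("green",(424.6,-229,.19),(331,200,46,38))):
    x,y=roi[:2]
    if nm=="blue": fg=(S>70)&(H>90)&(H<130)
    else: fg=(S>70)&(H>50)&(H<95)
    fg=cv2.morphologyEx(fg.astype(np.float32),cv2.MORPH_CLOSE,np.ones((7,7)))
    p,e=fit(fg,lambda p:[boxpts(*p,88,58,0,62)],p0,roi,[6,6,.08]);print(nm,p.round(3),e)
    c=crop(im,x-2,y-4,50,46,8)
    for z in(0,62):
        g=boxpts(*p,88,58,z,z)[::2];g=[g[i] for i in(0,1,3,2)]
        q=np.array([(pix("top",k)-[x-2,y-4]+.5)*8-.5 for k in g]);cv2.polylines(c,[q.round().astype(np.int32)],True,(0,0,255) if z else (0,255,255),1)
    ov.append(c)
cv2.imwrite("pics/ov2.png",np.hstack(ov))
E
python3 m2.py; python3 plan.py 420 194 160 1.48 10
```

```text
blue [449.273 171.034  -1.172] 329.44313725490196
green [ 4.25574e+02 -2.26477e+02  2.26000e-01] 305.1411764705882
at [622.5 279.6 188.5] [-3.140e+00  1.000e-03  1.598e+00] op 1.0 F [-0.3  0.2  0.1] q [0.42 0.5  1.55 0.   1.09 0.39] clk 21.33
rows 10 t [-0.91 -2.  ] tz 0.285 rz 0.0118 tot [ -9.09 -20.03] 2.85
```

View pics/ov2.png

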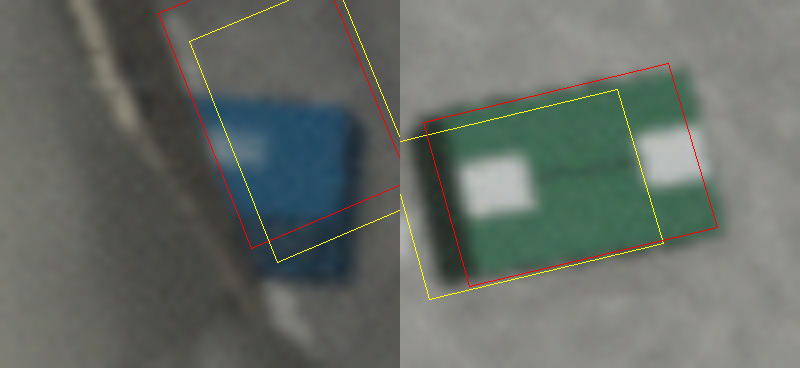

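The blue carton is partly hidden by the arm, but its right edge (352,112) is where it was. The green carton is clear: top-face corners at about (432,130), (690,73), (722,232) and (468,278), centre (578,178).

Call:
{"name": "apply_moves", "arguments": {
  "series": "-0.91 -2 0.28 0 0 0.0115 -1;-0.91 -2 0.28 0 0 0.0115 -1;-0.91 -2 0.28 0 0 0.0115 -1;-0.91 -2 0.28 0 0 0.0115 -1;-0.91 -2 0.28 0 0 0.0115 -1;-0.91 -2 0.28 0 0 0.0115 -1;-0.91 -2 0.28 0 0 0.0115 -1;-0.91 -2 0.28 0 0 0.0115 -1;-0.91 -2 0.28 0 0 0.0115 -1;-0.91 -2 0.28 0 0 0.0115 -1"
}}

```text
clock: 22.17
eef_pos: [419.2, 193.1, 160.3]
tcp_rot: [-3.14, 0.001, 1.482]
contact_force: [0.7, -0.2, 1.0]
opening: 1.003
```

```bash
python3 plan.py 420 194 36 1.483 1; python3 - <<'E'
from h import *
f=lambda a,b:w("top",329+(a-400+.5)/8-.5,196+(b+.5)/8-.5,62)
C=np.array([f(432,130),f(690,73),f(722,232),f(468,278)]);print(C.round(1),C.mean(0))
for a,b in((0,1),(3,2)):
    d=C[a]-C[b];print(np.arctan2(-d[0],d[1]),np.hypot(*d))
for a,b in((0,3),(1,2)):
    d=C[a]-C[b];print(np.arctan2(d[1],d[0]),np.hypot(*d))
# tray yaw from oriented moments
im=cv2.imread("pics/t.png");H,S,V=cv2.split(cv2.cvtColor(im,cv2.COLOR_BGR2HSV))
for x,y,a,b in((200,135,60,46),(332,150,60,44)):
    m=(S[y:y+b,x:x+a]>90);v,u=np.nonzero(m)
    P=np.array([w("top",i+x,j+y,5) for i,j in zip(u,v)]);q=P-P.mean(0)
    e,E=np.linalg.eigh(q.T@q/len(q));d=E[:,1]*np.sign(E[1,1]);print("tray",P.mean(0),np.arctan2(-d[0],d[1]),np.sqrt(12*e))
E
```

```text
at [419.2 193.1 160.3] [-3.140e+00  1.000e-03  1.482e+00] op 1.003 F [ 0.7 -0.2  1. ] q [ 0.43  0.22  2.05 -0.    0.87  0.52] clk 22.17
rows 1 t [0.1  0.07] tz 12.428 rz -0.0009 tot [0.1  0.07] 12.43
[[ 441.  -180.2]
 [ 460.3 -270.1]
 [ 405.4 -277.3]
 [ 390.3 -189.9]] [ 424.26212808 -229.36584372]
0.21067112497352405 91.95523370692578
0.17102532476155627 88.70963951385731
0.1899109275314385 51.63540518983197
0.1312743611274267 55.31457764599269
tray [614.98626273 112.58570746] -0.14064082425406704 [ 83.47691106 113.2334212 ]
tray [ 573.53964128 -279.81597712] 0.007653210159820328 [ 82.14684861 112.43887376]
```

Call:
{"name": "apply_moves", "arguments": {
  "series": "0.1 0.07 1.5 0 0 0 -1;0 0 2 0 0 0 -1;0 0 2 0 0 0 -1;0 0 2 0 0 0 -1;0 0 1.8 0 0 0 -1;0 0 1.4 0 0 0 -1;0 0 1 0 0 0 -1;0 0 0.7 0 0 0 -1;0 0 0 0 0 0 -1;0 0 0 0 0 0 1"
}}

```text
clock: 23.0
eef_pos: [421.5, 194.7, 37.2]
tcp_rot: [-3.141, 0.0, 1.483]
contact_force: [0.2, 0.0, -0.0]
opening: 0.879
```

Call:
{"name": "apply_moves", "arguments": {
  "series": "0 0 0 0 0 0 1;0 0 0 0 0 0 1;0 0 0 0 0 0 1;0 0 0 0 0 0 1;0 0 0 0 0 0 1;0 0 0 0 0 0 1;0 0 0 0 0 0 1;0 0 0 0 0 0 1;0 0 0 0 0 0 1;0 0 0 0 0 0 1"
}}

```text
clock: 23.83
eef_pos: [422.1, 195.0, 38.1]
tcp_rot: [3.141, -0.001, 1.483]
contact_force: [-1.2, -0.8, 7.0]
opening: 0.677
```

Call:
{"name": "apply_moves", "arguments": {
  "series": "0 0 -0.3 0 0 0 1;0 0 -0.6 0 0 0 1;0 0 -1 0 0 0 1;0 0 -1.5 0 0 0 1;0 0 -1.5 0 0 0 1;0 0 -1.5 0 0 0 1;0 0 -1 0 0 0 1;0 0 -0.6 0 0 0 1;0 0 0 0 0 0 1;0 0 0 0 0 0 1"
}}

```text
clock: 24.67
eef_pos: [421.7, 194.8, 117.5]
tcp_rot: [3.141, -0.0, 1.483]
contact_force: [-0.3, -0.4, -1.3]
opening: 0.671
```

```bash
python3 plan.py 615.3 112.6 115 1.43 10; python3 - <<'E'
from h import *
im=r.grab_frame("scene");a=pix("scene",(420,194,80)).astype(int)
cv2.imwrite("pics/s6.png",crop(im,a[0]-40,a[1]-35,80,70,7))
E
```

```text
at [421.7 194.8 117.5] [ 3.141 -0.     1.483] op 0.671 F [-0.3 -0.4 -1.3] q [ 0.43  0.29  2.08 -0.    0.77  0.52] clk 24.67
rows 10 t [-0.6   2.02] tz 0.025 rz 0.0053 tot [-6.01 20.16] 0.25
```

View pics/s6.png

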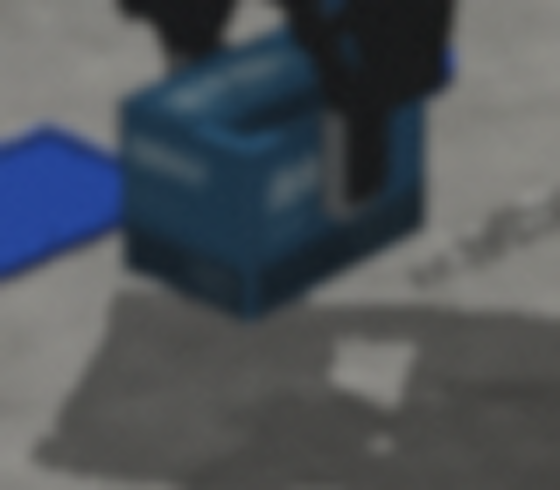

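The carton is held level and gripped near mid-length. I'm carrying it to the blue tray.

Call:
{"name": "apply_moves", "arguments": {
  "series": "-0.3 1 0 0 0 0.0053 1;-0.5 1.7 0 0 0 0.0053 1;-0.7 2.4 0 0 0 0.0053 1;-0.8 2.7 0 0 0 0.0053 1;-0.8 2.7 0 0 0 0.0053 1;-0.8 2.7 0 0 0 0.0053 1;-0.7 2.5 0 0 0 0.0053 1;-0.6 2 0 0 0 0.0053 1;-0.5 1.5 0 0 0 0.0053 1;-0.3 1 0 0 0 0.0053 1"
}}

```text
clock: 25.55
eef_pos: [617.4, 111.3, 116.2]
tcp_rot: [-3.141, 0.0, 1.428]
contact_force: [-0.0, 0.4, -1.3]
opening: 0.678
```

Call:
{"name": "apply_moves", "arguments": {
  "series": "0 0 0.5 0 0 0 1;0 0 1 0 0 0 1;0 0 1.3 0 0 0 1;0 0 1.3 0 0 0 1;0 0 1.2 0 0 0 1;0 0 0.9 0 0 0 1;0 0 0.5 0 0 0 1;0 0 0 0 0 0 1;0 0 0 0 0 0 1;0 0 0 0 0 0 1"
}}

```text
clock: 26.38
eef_pos: [616.1, 112.8, 50.9]
tcp_rot: [3.141, -0.0, 1.43]
contact_force: [1.1, 0.1, -1.9]
opening: 0.676
```

```bash
python3 plan.py 615.3 112.6 42 1.43 1; python3 - <<'E'
from h import *
im=r.grab_frame("scene");a=pix("scene",(615,113,30)).astype(int)
A=crop(im,a[0]-40,a[1]-30,80,60,5)
im=r.grab_frame("top");a=pix("top",(615,113,30)).astype(int)
cv2.imwrite("pics/s7.png",np.hstack([A,crop(im,a[0]-40,a[1]-30,80,60,5)]))
E
```

```text
at [616.1 112.8  50.9] [ 3.141 -0.     1.43 ] op 0.676 F [ 1.1  0.1 -1.9] q [0.18 0.59 1.76 0.   0.79 0.32] clk 26.38
rows 1 t [-0.03 -0.08] tz 0.886 rz -0.0001 tot [-0.03 -0.08] 0.89
```

View pics/s7.png

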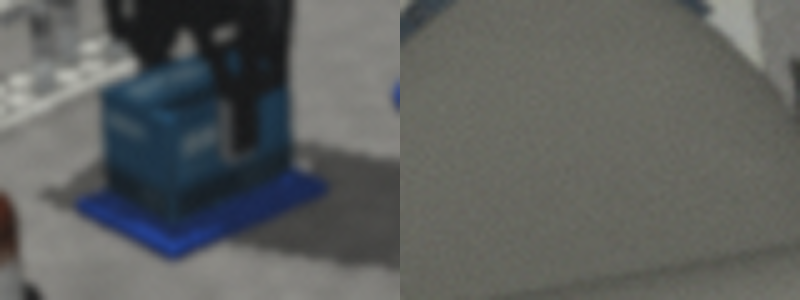

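```bash
python3 - <<'E'
from fit import *
a=pix("scene",(615,113,30)).astype(int);o=a-[40,30]
for g in boxpts(615.3,112.6,-.141,88,58,13,13)[::2]: print("carton",((pix("scene",g)-o+.5)*5).round())
for g in boxpts(615.3,112.6,-.141,114,84,0,0)[::2]: print("tray",((pix("scene",g)-o+.5)*5).round())
E
```

```text
carton [299. 173.]
carton [177. 226.]
carton [230. 142.]
carton [109. 192.]
tray [332. 194.]
tray [175. 265.]
tray [233. 149.]
tray [ 77. 213.]
```

The picture matches the prediction (near corner (178,225) against (177,226)). I'll lower it.

Call:
{"name": "apply_moves", "arguments": {
  "series": "0 -0.05 0.3 0 0 0 1;0 0 0.2 0 0 0 1;0 0 0.2 0 0 0 1;0 0 0.1 0 0 0 1;0 0 0 0 0 0 1;0 0 0 0 0 0 1;0 0 0 0 0 0 1;0 0 0 0 0 0 1;0 0 0 0 0 0 1;0 0 0 0 0 0 1"
}}

```text
clock: 27.32
eef_pos: [615.3, 112.8, 42.4]
tcp_rot: [3.141, -0.0, 1.43]
contact_force: [0.2, -0.7, -2.0]
opening: 0.676
```

Call:
{"name": "apply_moves", "arguments": {
  "series": "0 0 0.1 0 0 0 1;0 0 0.1 0 0 0 1;0 0 0 0 0 0 1;0 0 0 0 0 0 1;0 0 0 0 0 0 1;0 0 0 0 0 0 1;0 0 0 0 0 0 1;0 0 0 0 0 0 1;0 0 0 0 0 0 1;0 0 0 0 0 0 1"
}}

```text
clock: 28.15
eef_pos: [615.4, 112.8, 41.2]
tcp_rot: [3.141, -0.0, 1.43]
contact_force: [-3.9, -0.5, 6.5]
opening: 0.677
```

Contact at 41.2 mm, as predicted. I'll release, rise and go to the green carton.

Call:
{"name": "apply_moves", "arguments": {
  "series": "0 0 0 0 0 0 -0.6;0 0 0 0 0 0 -0.8;0 0 0 0 0 0 -1;0 0 0 0 0 0 -1;0 0 0 0 0 0 -1;0 0 0 0 0 0 -1;0 0 0 0 0 0 -1;0 0 0 0 0 0 -1;0 0 -0.5 0 0 0 -1;0 0 -1 0 0 0 -1"
}}

```text
clock: 28.98
eef_pos: [614.4, 112.6, 54.9]
tcp_rot: [-3.14, 0.001, 1.43]
contact_force: [0.3, -0.2, 1.1]
opening: 0.999
```

Call:
{"name": "apply_moves", "arguments": {
  "series": "0 0 -2 0 0 0 -1;0 0 -2 0 0 0 -1;0 0 -2.5 0 0 0 -1;0 0 -2.5 0 0 0 -1;0 0 -2.5 0 0 0 -1;0 0 -2.5 0 0 0 -1;0 0 -1.5 0 0 0 -1;0 0 -0.5 0 0 0 -1;0 0 0 0 0 0 -1;0 0 0 0 0 0 -1"
}}

```text
clock: 29.82
eef_pos: [614.9, 112.7, 215.2]
tcp_rot: [-3.141, 0.0, 1.43]
contact_force: [-0.0, -0.4, -1.0]
opening: 0.995
```

```bash
python3 plan.py 424.3 -229.3 170 1.75 14
```

```text
at [614.9 112.7 215.2] [-3.141  0.     1.43 ] op 0.995 F [-0.  -0.4 -1. ] q [0.18 0.39 1.66 0.   1.09 0.32] clk 29.82
rows 14 t [-2.44 -1.39] tz 0.323 rz -0.0229 tot [-34.2 -19.4] 4.52
```

Call:
{"name": "apply_moves", "arguments": {
  "series": "-2.44 -1.39 0 0 0 -0.0229 -1;-2.44 -1.39 0 0 0 -0.0229 -1;-2.44 -1.39 0 0 0 -0.0229 -1;-2.44 -1.39 0 0 0 -0.0229 -1;-2.44 -1.39 0 0 0 -0.0229 -1;-2.44 -1.39 0 0 0 -0.0229 -1;-2.44 -1.39 0 0 0 -0.0229 -1;-2.44 -1.39 0 0 0 -0.0229 -1;-2.44 -1.39 0 0 0 -0.0229 -1;-2.44 -1.39 0 0 0 -0.0229 -1"
}}

```text
clock: 30.65
eef_pos: [465.6, -126.0, 213.9]
tcp_rot: [-3.139, -0.001, 1.66]
contact_force: [0.5, 0.7, 1.2]
opening: 1.002
```

Call:
{"name": "apply_moves", "arguments": {
  "series": "-2.44 -1.39 0.5 0 0 -0.0229 -1;-2.44 -1.39 1 0 0 -0.0229 -1;-2.44 -1.39 1.5 0 0 -0.0229 -1;-2.44 -1.39 1.5 0 0 -0.0229 -1;0 0 0 0 0 0 -1;0 0 0 0 0 0 -1;0 0 0 0 0 0 -1;0 0 0 0 0 0 -1;0 0 0 0 0 0 -1;0 0 0 0 0 0 -1"
}}

```text
clock: 31.48
eef_pos: [424.7, -228.2, 170.7]
tcp_rot: [3.141, 0.0, 1.752]
contact_force: [-0.1, 0.0, -0.1]
opening: 1.002
```

```bash
python3 plan.py 424.3 -229.3 36 1.75 1
```

```text
at [ 424.7 -228.2  170.7] [3.141 0.    1.752] op 1.002 F [-0.1  0.  -0.1] q [-0.5   0.23  2.01  0.    0.91 -0.68] clk 31.48
rows 1 t [-0.1  -0.05] tz 13.472 rz 0.0016 tot [-0.1  -0.05] 13.47
```

Call:
{"name": "apply_moves", "arguments": {
  "series": "-0.1 -0.05 1.5 0 0 0 -1;0 0 2 0 0 0 -1;0 0 2 0 0 0 -1;0 0 2 0 0 0 -1;0 0 2 0 0 0 -1;0 0 1.6 0 0 0 -1;0 0 1.3 0 0 0 -1;0 0 1 0 0 0 -1;0 0 0 0 0 0 -1;0 0 0 0 0 0 1"
}}

```text
clock: 32.32
eef_pos: [423.9, -229.7, 36.4]
tcp_rot: [-3.141, -0.0, 1.751]
contact_force: [0.4, 1.3, 1.2]
opening: 0.881
```

Call:
{"name": "apply_moves", "arguments": {
  "series": "0 0 0 0 0 0 1;0 0 0 0 0 0 1;0 0 0 0 0 0 1;0 0 0 0 0 0 1;0 0 0 0 0 0 1;0 0 0 0 0 0 1;0 0 0 0 0 0 1;0 0 0 0 0 0 1;0 0 0 0 0 0 1;0 0 0 0 0 0 1"
}}

```text
clock: 33.15
eef_pos: [424.6, -230.2, 37.4]
tcp_rot: [3.14, 0.001, 1.75]
contact_force: [1.1, 1.2, 7.2]
opening: 0.677
```

Call:
{"name": "apply_moves", "arguments": {
  "series": "0 0 -0.3 0 0 0 1;0 0 -0.6 0 0 0 1;0 0 -1 0 0 0 1;0 0 -1.5 0 0 0 1;0 0 -1.5 0 0 0 1;0 0 -1.5 0 0 0 1;0 0 -1 0 0 0 1;0 0 -0.6 0 0 0 1;0 0 0 0 0 0 1;0 0 0 0 0 0 1"
}}

```text
clock: 33.98
eef_pos: [423.8, -230.0, 116.5]
tcp_rot: [3.141, 0.0, 1.75]
contact_force: [-1.2, -0.2, -1.5]
opening: 0.675
```

```bash
python3 plan.py 574 -280 115 1.581 10; python3 - <<'E'
from h import *
im=r.grab_frame("scene");a=pix("scene",(424,-229,80)).astype(int)
A=crop(im,a[0]-35,a[1]-35,70,70,6)
im=r.grab_frame("top");a=pix("top",(615,113,60)).astype(int)
cv2.imwrite("pics/s8.png",np.hstack([A,crop(im,a[0]-30,a[1]-35,60,70,6)]))
E
```

```text
at [ 423.8 -230.   116.5] [3.141 0.    1.75 ] op 0.675 F [-1.2 -0.2 -1.5] q [-0.5   0.31  2.05 -0.    0.78 -0.68] clk 33.98
rows 10 t [-0.65  1.44] tz 0.015 rz 0.0169 tot [-6.53 14.44] 0.15
```

View pics/s8.png

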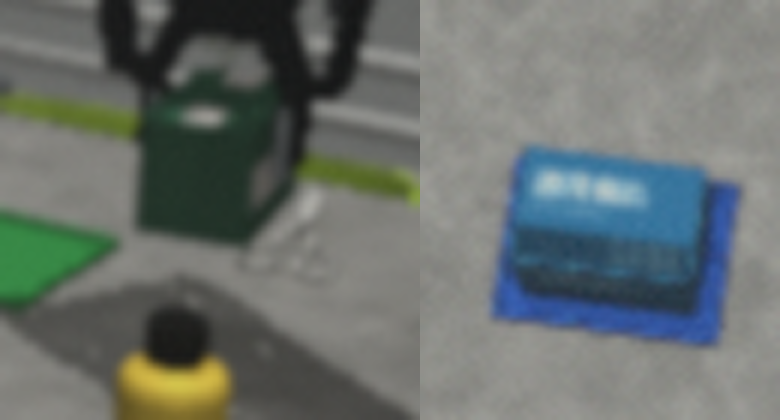

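The blue carton sits well inside its tray and the green one is held level. I'm carrying it to the green tray.

Call:
{"name": "apply_moves", "arguments": {
  "series": "-0.35 0.75 0 0 0 0.0169 1;-0.55 1.2 0 0 0 0.0169 1;-0.75 1.65 0 0 0 0.0169 1;-0.9 1.95 0 0 0 0.0169 1;-0.9 2 0 0 0 0.0169 1;-0.9 1.95 0 0 0 0.0169 1;-0.8 1.75 0 0 0 0.0169 1;-0.6 1.4 0 0 0 0.0169 1;-0.5 1.05 0 0 0 0.0169 1;-0.3 0.75 0 0 0 0.0169 1"
}}

```text
clock: 34.92
eef_pos: [575.7, -280.2, 115.3]
tcp_rot: [-3.141, -0.0, 1.58]
contact_force: [-0.5, 0.7, -2.6]
opening: 0.675
```

Call:
{"name": "apply_moves", "arguments": {
  "series": "0 0 0.5 0 0 0 1;0 0 1 0 0 0 1;0 0 1.3 0 0 0 1;0 0 1.3 0 0 0 1;0 0 1.2 0 0 0 1;0 0 0.8 0 0 0 1;0 0 0.4 0 0 0 1;0 0 0 0 0 0 1;0 0 0 0 0 0 1;0 0 0 0 0 0 1"
}}

```text
clock: 35.75
eef_pos: [574.8, -280.1, 51.9]
tcp_rot: [3.141, 0.0, 1.581]
contact_force: [0.4, 0.4, -1.6]
opening: 0.674
```

```bash
python3 plan.py 574 -280 42 1.581 1; python3 - <<'E'
from fit import *
o=pix("scene",(574,-280,30)).astype(int)-[40,30]
im=r.grab_frame("scene");c=crop(im,*o,80,60,8)
z=r.sense()["eef_pos"][2]-37.4
for b,col in((boxpts(574,-280,.01,88,58,z,z)[::2],(0,255,255)),(boxpts(574,-280,.01,114,84,8,8)[::2],(0,0,255))):
    for g in b:
        q=(pix("scene",g)-o+.5)*8;cv2.circle(c,tuple(int(k) for k in q),3,col,-1)
cv2.imwrite("pics/s9.png",c)
E
```

```text
at [ 574.8 -280.1   51.9] [3.141 0.    1.581] op 0.674 F [ 0.4  0.4 -1.6] q [-0.46  0.6   1.73 -0.    0.81 -0.47] clk 35.75
rows 1 t [ 0.01 -0.08] tz 0.995 rz 0.0004 tot [ 0.01 -0.08] 0.99
```

View pics/s9.png

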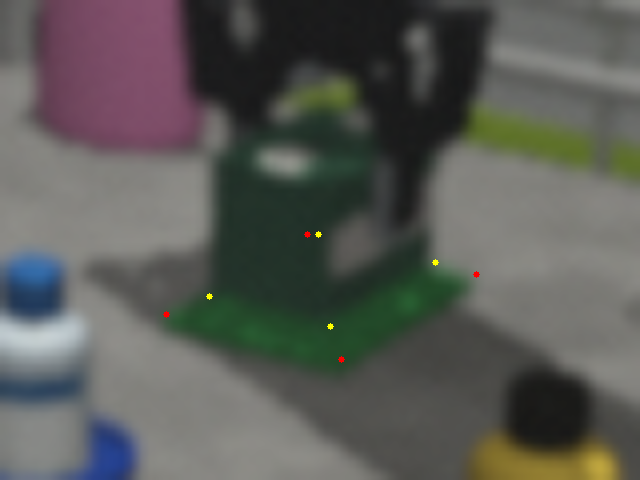

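The carton corners (210,290) and (325,315) lie inside the tray outline with even margins. I'll lower it.

Call:
{"name": "apply_moves", "arguments": {
  "series": "0 -0.05 0.3 0 0 0 1;0 0 0.3 0 0 0 1;0 0 0.2 0 0 0 1;0 0 0.1 0 0 0 1;0 0 0 0 0 0 1;0 0 0 0 0 0 1;0 0 0 0 0 0 1;0 0 0 0 0 0 1;0 0 0 0 0 0 1;0 0 0 0 0 0 1"
}}

```text
clock: 36.63
eef_pos: [573.9, -279.9, 42.5]
tcp_rot: [3.141, 0.0, 1.581]
contact_force: [0.6, 0.7, -1.5]
opening: 0.67
```

Call:
{"name": "apply_moves", "arguments": {
  "series": "0 0 0.1 0 0 0 1;0 0 0.1 0 0 0 1;0 0 0 0 0 0 1;0 0 0 0 0 0 1;0 0 0 0 0 0 1;0 0 0 0 0 0 1;0 0 0 0 0 0 1;0 0 0 0 0 0 1;0 0 0 0 0 0 1;0 0 0 0 0 0 1"
}}

```text
clock: 37.47
eef_pos: [573.9, -279.9, 40.5]
tcp_rot: [3.141, 0.0, 1.581]
contact_force: [-1.3, 0.9, 2.6]
opening: 0.677
```

Call:
{"name": "apply_moves", "arguments": {
  "series": "0 0 0.05 0 0 0 1;0 0 0 0 0 0 1;0 0 0 0 0 0 1;0 0 0 0 0 0 1;0 0 0 0 0 0 -0.6;0 0 0 0 0 0 -0.8;0 0 0 0 0 0 -1;0 0 0 0 0 0 -1;0 0 0 0 0 0 -1;0 0 0 0 0 0 -1"
}}

```text
clock: 38.3
eef_pos: [573.8, -279.9, 39.8]
tcp_rot: [-3.141, -0.0, 1.581]
contact_force: [-0.7, -0.7, -0.1]
opening: 1.006
```

Call:
{"name": "apply_moves", "arguments": {
  "series": "0 0 0 0 0 0 -1;0 0 -0.5 0 0 0 -1;0 0 -1 0 0 0 -1;0 0 -2 0 0 0 -1;0 0 -2.5 0 0 0 -1;0 0 -2.5 0 0 0 -1;0 0 -2.5 0 0 0 -1;0 0 -2.5 0 0 0 -1;0 0 -2.5 0 0 0 -1;0 0 -1.5 0 0 0 -1"
}}

```text
clock: 39.13
eef_pos: [574.7, -280.3, 219.1]
tcp_rot: [3.138, 0.002, 1.581]
contact_force: [0.3, -0.5, 0.5]
opening: 1.003
```

```bash
python3 plan.py 400 0 230 1.57 10
```

```text
at [ 574.7 -280.3  219.1] [3.138e+00 2.000e-03 1.581e+00] op 1.003 F [ 0.3 -0.5  0.5] q [-0.46  0.4   1.63 -0.    1.11 -0.47] clk 39.13
rows 10 t [ 2.81 -1.73] tz -0.109 rz 0.0011 tot [ 28.13 -17.32] -1.09
```

Call:
{"name": "apply_moves", "arguments": {
  "series": "2.8 -1.7 -0.1 0 0 0 -1;2.8 -1.7 -0.1 0 0 0 -1;2.8 -1.7 -0.1 0 0 0 -1;2.8 -1.7 -0.1 0 0 0 -1;2.8 -1.7 -0.1 0 0 0 -1;2.8 -1.7 -0.1 0 0 0 -1;2.8 -1.7 -0.1 0 0 0 -1;2.8 -1.7 -0.1 0 0 0 -1;1.5 -1 0 0 0 0 -1;0 0 0 0 0 0 -1"
}}

```text
clock: 39.97
eef_pos: [423.1, -40.2, 223.7]
tcp_rot: [-3.141, -0.001, 1.583]
contact_force: [0.1, -0.5, -0.7]
opening: 0.999
```

```bash
python3 - <<'E'
from h import *
im=r.grab_frame("top");T=[]
for P in((615,113,30),(574,-280,30),(580,-81,30),(623,280,30)):
    a=pix("top",P).astype(int);T.append(crop(im,a[0]-30,a[1]-22,60,44,6))
cv2.imwrite("pics/f.png",np.vstack([np.hstack(T[:2]),np.hstack(T[2:])]))
s=r.grab_frame("scene");cv2.imwrite("pics/fs.png",cv2.resize(s,(800,600),interpolation=cv2.INTER_CUBIC))
E
```

```text
(no output)
```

View pics/f.png

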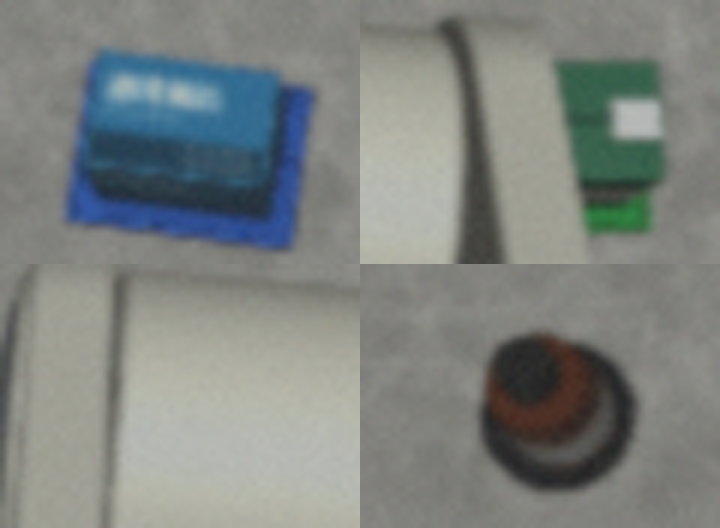

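View pics/fs.png

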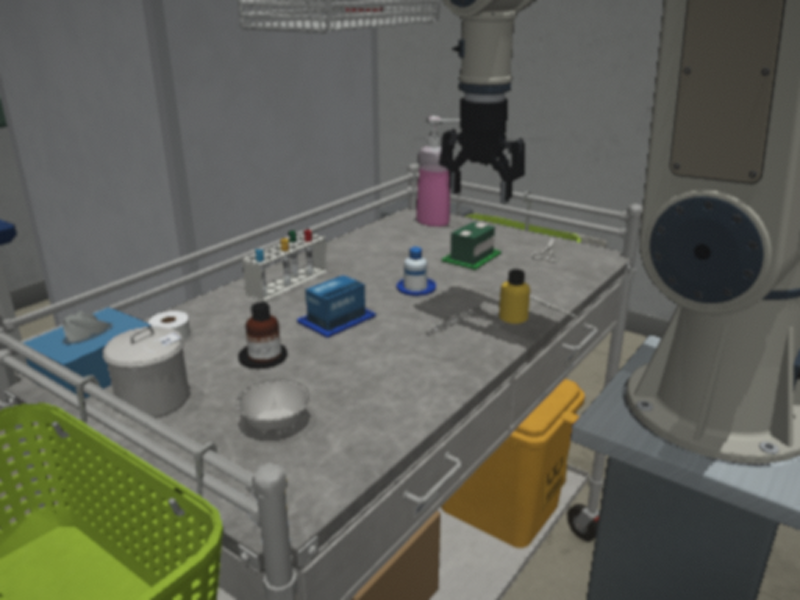

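All four things stand upright in their places: brown bottle (262,335), blue carton (336,305), blue-capped bottle (415,270) and green carton (473,245). The bowl, forceps and yellow bottle are where they were. I'm handing the job in.

```bash
python3 -c "
from rig import r
print(r.sense()['clock'],r.sign_off())"
```

```text
the job is handed in; nothing more can be done
40.0667 None
```

I took both piles apart, bottles first, and handed the job in at 40.1 s. The blue-capped bottle is in the blue dish, the brown bottle in the black dish, and each carton is in its own tray, along its long side. Each thing was lowered until the wrist felt light contact (about 3–9 N) and only then released.

**Last checks:**
- **Placement:** The final scene picture shows all four upright in their places. The top views show the blue carton and the brown bottle inside their rims.
- **Left alone:** The bowl, forceps and yellow look-alike appear unmoved, and the arm was clear of everything.
- **Not fully checked:** In the last top view the arm hid part of the green carton and all of the blue-capped bottle. The green carton's fit rests on the scene view, its visible end and the pose at release. The bottle's fit rests on an earlier clear top view and the final scene view.
- **Disagreements:** The automatic fit of the blue carton failed once because the arm hid it, so I used the earlier measurement, and the grasp confirmed it. I also viewed 15 pictures, one over the budget of 14.

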